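Shut and hasp the culture case

TASK

The blue culture case is packed and ready to go: close its white lid fully, then swing the steel hasp strap on the lid's front edge over and down until it lies home over the staple on the case's front. Leave the dropper bottle beside the case and the culture plates on the bench where they are.

Things in the scene. Friction and masses are not known exactly. Their poses are not given: they have to be found in the camera images.
- case: Blue open case fixed to the bench, 150 (its x) x 200 (its y) x 100 mm high, walls 5 mm; origin at the centre of its underside, z up, its front (with the staple) faces its own -x. With the lid shut its top is 122 mm above the bench. Culture plates and a dropper bottle are packed inside.
- lid (a joint): White lid, 156 x 206 x 20 mm, hinged along the case's rear top edge: angle in rad, 0 = shut, grows as the front edge rises (to 1.5). The stiff hinge (0.5 N m) holds it at any angle, so it must be pushed all the way down (about 5 N near the front edge).
- lid_hinge (a point): Middle of the lid's hinge axis, which runs along the case's y; at case coordinates (79, 0, 102) mm.
- lid_front (a point): Middle of the lid's upper front edge, 156 mm in front of the hinge axis and 20 mm above it with the lid shut; moves with the lid.
- hasp (a joint): Steel strap hinged at the middle of the lid's front edge, 56 mm wide, 3 thick, 80 long: angle to the lid in rad, 0 = hanging down, slot over the staple (lid shut), 1.57 = level, pointing forward, 3.14 = straight up, 3.6 = leaning back over the lid. Its stiff pin (0.06 N m) holds it where it is left; 1 to 2 N move it. When home its outer face is 6.5 mm in front of the pin axis.
- hasp_pin (a point): Middle of the strap's pin axis (parallel to the case's y); at case coordinates (-79.5, 0, 120) mm when the lid is shut.
- hasp_end (a point): Middle of the strap's dark rolled free end (roll 8 mm thick), 76 mm from the pin.
- staple (a point): Outermost point of the staple, a steel wire loop 4.4 mm wide (case y) and 14 high on the case's front, 66 mm above the bench, 54 below the pin. It passes the strap's 18 x 20 mm slot (44 to 64 mm from the pin) and stands 7 to 12 mm out of the closed strap: press the strap home above it (6 to 42 mm below the pin) or on both sides of it.
- bottle_by: Small dropper bottle, 32 mm across, 90 mm high, standing just beside the case; origin at the centre of its underside. To be left alone.
- plate_left: Culture plate, 94 mm across, 19 mm high, on the bench to the left of the case; origin at the centre of its underside. To be left alone.
- plate_right: Culture plate, 94 mm across, 19 mm high, on the bench to the right of the case; origin at the centre of its underside. To be left alone.

How it is judged:
By the outcome, as a careful person would: the job done as asked, in the order asked, and still so for the second after the job is handed in, with the robot touching nothing.
It also fails if it takes over 45 s, if anything falls off the work surface, if the arm or the gripper's body presses on something with over 40 N, if the wrist force passes 120 N, or if a joint passes its speed limit or range.

ROBOT

A 7-joint arm with a two-finger parallel gripper is mounted at the origin on a cart in front of the work surface, level with it; the furniture and walls round the work are solid. World frame = base frame: x ahead of the robot, y to its left, z up, the work surface at z = 0. Lengths are in m, angles in rad, forces in N, time in s.
With the tool pointing down it reaches from about 0.4 to 0.85 m from the base axis. Payload 10.4 kg.
Tool frame: the origin (TCP) lies at the very end of the fingers, on their centre line; the grasp point (between the pads) lies 19 mm behind it; z points along the fingers, y is the line along which they close (so a half turn about z gives the same grasp; the last joint's range is limited). The gripper opens to 87 mm and grips with 3 to 60 N. Pads are 19 mm wide; open, the fingers measure 117 mm over their backs; the gripper's body (75 mm by 190 mm) begins 51 mm behind the grasp point.
Start: joints at [1.311, 0.332, -0.065, 1.46, 0.022, 1.35, -0.088], TCP at [0.147, -0.608, 0.223] pointing down, gripper open.
Joint ranges: [-2.6, 2.6], [-0.5, 2.12], [-1.47, 1.34], [0.16, 2.42], [-1.27, 4.41], [0.06, 2.06], [-2.6, 2.6]. Speed limits (rad/s): [2.22, 2.22, 2.79, 2.79, 3.14, 3.14, 3.14].

INTERFACE

Orientations are given as a unit quaternion [x, y, z, w].
In Python, from bench import * gives the robot as it stands.
- The arm moves only by the tool carry_out, never from a script. Its argument "deltas" is a list of rows, each an object with "hand": the finger opening in mm, from 0 to 87; "dp": the shift along the tool's x, y, z each as a share of 250 mm, from -1 to 1, a list of three; "spin": the turn about the tool's z as a share of pi rad, from -1 to 1. In form: [{"hand": hand, "dp": [dx, dy, dz], "spin": spin}, ...]. A call has 1 to 20 rows; each row is the pose to reach, as a shift and turn from the pose commanded when the call began, along the tool's axes at that moment, turning the shorter way round; what a row does not reach only later rows make up. A row lasts 1/10 s, in which the tool goes at most 50 mm and 8.59 degrees, less where a joint would pass 70% of its speed; a pose out of reach is approached as far as the arm can. A call with a number of a shift or a turn outside -1 to 1 is refused whole. A call with a gripper value outside its range is refused whole. The fingers move at their own pace and stop on an object; "force" is the grip in N (left out, the last holds). Time passes only in rows, so rows that repeat a pose let the fingers close. It gives the time, the measured TCP pose, the force, the opening and the grip force at its end, in the units of the state.
- read_state(): the state, without advancing time (a new reading comes with each control period).
- camera(name): name is "scene" or "top" or "wrist"; returns the picture (480x640x3 uint8, red, green, blue); there is no depth.
- get_calibration(name): a dict with "fx", "fy", "cx", "cy" (pixels), "R" (3x3) and "t" (3): a world point X has camera coordinates R X + t; the wrist camera has in their place "mount" (4x4, takes a point from camera to tool coordinates, whose origin is the TCP and whose axes are the flange's). Camera axes: x right, y down, z forward; pixel columns grow to the right and rows downward; lengths in m; the calibration is good to about 2 mm. A picture is of the moment at which its call begins: read the wrist's pose just before it. get_calibration takes no time and is no camera call.
- close_job(): hands the job in; it is judged then, once.
The state is a dict: "time": time; "joint_positions": joint angles; "joint_vel": joint speeds; "joint_torque": joint torques, N m; "ee_pos": TCP position; "eef_rot": TCP orientation; "ft_force": force on the tool from outside, world axes, zero at the start; "torque": the same for the moment, N m; "width": finger opening in m; "grip_force": force on a finger pad.
Only numpy, scipy, OpenCV 4.12 (cv2) and the standard library are available. Lean on these libraries where they do the work, as an engineer would, in place of code of your own. Each camera call takes 0.05 s, during which the arm holds its last target. There are 200 camera calls.

## Working session

There is one attempt and no reset: what is moved stays moved. The work goes in short steps, Python scripts to look and compute and a tool call to move; the robot and the scene stay as the last step left them, time stands still between calls to the robot, and variables do not carry over. Pictures are saved under pics/ and viewed, at most 10 in all, crops included, and the job is handed in when it is done.

Besides the shell and the picture viewer there is one more tool, called after "Request:" by a JSON object that holds its "fn" and its "kwargs", one argument or row to a line. carry_out: Moves the arm, as the interface text tells. Its arguments: {"type":"object","properties":{"deltas":{"type":"array","items":{"type":"object","properties":{"hand":{"type":"number"},"dp":{"type":"array","items":{"type":"number","minimum":-1,"maximum":1}},"spin":{"type":"number","minimum":-1,"maximum":1}}}},"force":{"type":"number"}},"required":["deltas"]}

```bash
mkdir -p pics; python3 - <<'E'
from bench import *
import cv2
for n in ("scene","top"):
    cv2.imwrite(f"pics/{n}0.png",camera(n)[:,:,::-1]); print(n,get_calibration(n))
s=read_state(); print(s["time"],s["ee_pos"],s["eef_rot"],s["ft_force"],s["width"])
E
```

```text
scene {'fx': 518.4625728611933, 'fy': 518.4625728611933, 'cx': 328.77503508449206, 'cy': 237.4889870046065, 'R': array([[-0.56346175, -0.82610229,  0.00811537],
       [-0.49018227,  0.32640042, -0.80819806],
       [ 0.66500541, -0.4593667 , -0.58885485]]), 't': array([0.31297752, 0.31830406, 1.07941727])}
top {'fx': 524.7016846596806, 'fy': 524.7016846596806, 'cx': 320.48310238347983, 'cy': 239.00316817183798, 'R': array([[-0.00580443, -0.99992924, -0.01038377],
       [-0.99616737,  0.00668824, -0.08721143],
       [ 0.08727471,  0.00983776, -0.99613571]]), 't': array([0.05227358, 0.51295559, 1.43502979])}
0.1 [ 0.14652639 -0.60726051  0.2218687 ] [ 9.92999833e-01  1.18114272e-01 -1.02114529e-04 -5.82346128e-04] [-0.19307442  0.21156866  0.65134737] 0.08694436638113735
```

View pics/scene0.png

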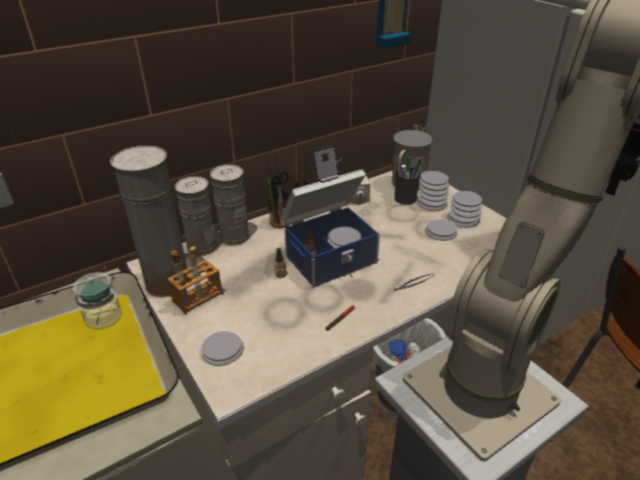

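View pics/top0.png

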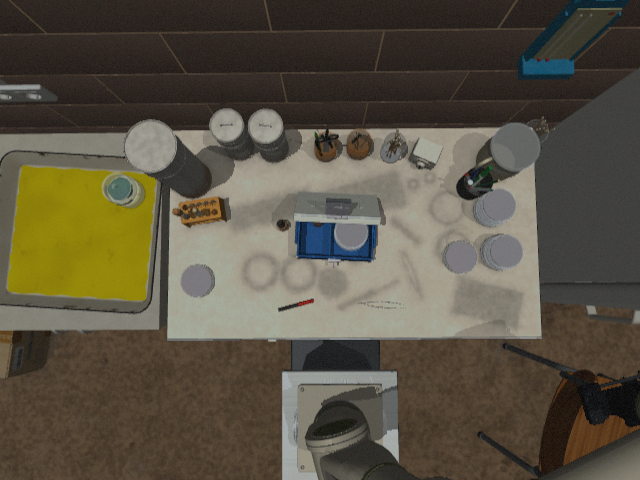

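The top view shows the case at about (336,230), with its lid open toward the back and the strap leaning back over it at (338,207). The bottle is at (283,225). I need enlarged crops for measuring.

```bash
python3 - <<'E'
import cv2,numpy as np
t=cv2.imread("pics/top0.png")[180:280,265:395]; s=cv2.imread("pics/scene0.png")[140:290,260:390]
cv2.imwrite("pics/tc.png",cv2.resize(t,None,fx=6,fy=6,interpolation=cv2.INTER_CUBIC))
cv2.imwrite("pics/sc.png",cv2.resize(s,None,fx=4,fy=4,interpolation=cv2.INTER_CUBIC))
E
```

```text
(no output)
```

View pics/tc.png

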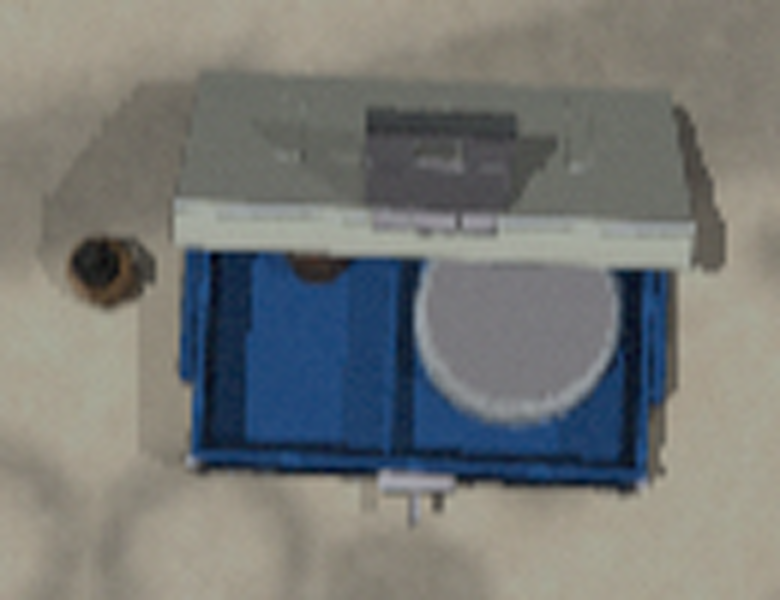

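View pics/sc.png

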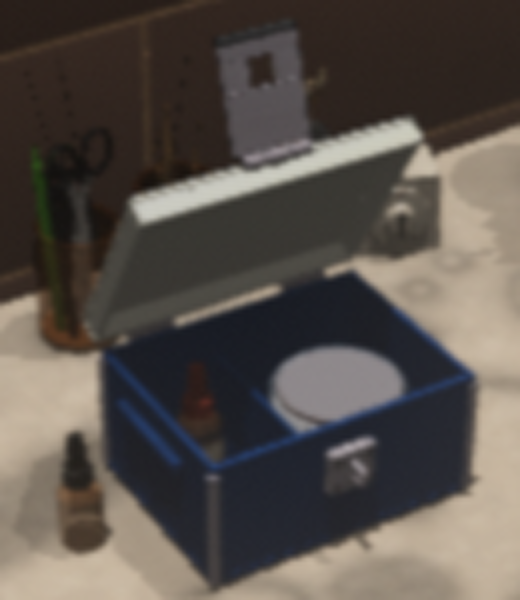

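The top crop shows the case front edge from (192,462) to (648,485) and the staple tip at (413,524). The lid front edges run from (178,200) to (692,222), and the strap end is at (441,112). In the scene crop, the case corners are (215,465), (475,377) and (103,353), the lid edge runs (131,200)–(413,119), and the strap end is (258,33). Next I'll fit the pose.

```bash
cat > fit.py <<'E'
from bench import *
import numpy as np
from scipy.optimize import least_squares
C={n:get_calibration(n) for n in("scene","top")}
def proj(n,X):
    c=C[n]; p=c["R"]@X+c["t"]; return np.array([c["fx"]*p[0]/p[2]+c["cx"],c["fy"]*p[1]/p[2]+c["cy"]])
def lidpt(f,y,h,L): # f in front of hinge, h above
    return np.array([79-f*np.cos(L)+h*np.sin(L)*1.0, y, 102+f*np.sin(L)+h*np.cos(L)])
def pinpt(L): return lidpt(158.5,0,18,L)
def strap(d,L,H): # H=0 down, 1.57 forward, relative to lid
    return lidpt(158.5+d*np.sin(H),0,18-d*np.cos(H),L)
def world(q,X):
    c,s=np.cos(q[2]),np.sin(q[2]); return np.array([q[0]+(c*X[0]-s*X[1])/1e3,q[1]+(s*X[0]+c*X[1])/1e3,X[2]/1e3])
E
cat > run.py <<'E'
from fit import *
T=lambda u,v:(265+(u+.5)/6-.5,180+(v+.5)/6-.5); S=lambda u,v:(260+(u+.5)/4-.5,140+(v+.5)/4-.5)
A=lambda *p:(lambda q:np.array(p,float)); l=lambda f,y,h:(lambda q:lidpt(f,y,h,q[3]))
ob=[("top",A(-75,100,100),T(192,462)),("top",A(-75,-100,100),T(648,485)),("top",A(-92,0,66),T(413,524)),
("top",l(156,103,20),T(178,200)),("top",l(156,-103,20),T(692,222)),("top",l(156,103,0),T(178,245)),("top",l(156,-103,0),T(690,268)),
("scene",A(-75,100,100),S(215,465)),("scene",A(-75,-100,100),S(475,377)),("scene",A(75,100,100),S(103,353)),("scene",A(-75,100,0),S(217,587)),
("scene",l(156,103,20),S(131,200)),("scene",l(156,-103,20),S(413,119)),("scene",l(156,103,0),S(140,222)),("scene",l(156,-103,0),S(424,140)),
("top",lambda q:strap(76,q[3],q[4]),T(441,116)),("scene",lambda q:strap(76,q[3],q[4]),S(258,33)),("scene",lambda q:strap(0,q[3],q[4]),S(277,155))]
f=lambda q:np.ravel([proj(n,world(q,g(q)))-p for n,g,p in ob])
r=least_squares(f,[.55,0,0,1,3.3],loss="soft_l1"); q=r.x
print(q.round(4)); print(f(q).reshape(-1,2).round(1).tolist())
for n,X in dict(hinge=A(79,0,102)(q),front=lidpt(156,0,20,q[3]),pin=pinpt(q[3]),end=strap(76,q[3],q[4]),staple=A(-92,0,66)(q),pin0=A(-79.5,0,120)(q)).items(): print(n,world(q,X).round(4))
# bottle: cap top at z=.09
c=C["top"]; u,v=T(97,257); d=c["R"].T@np.array([(u-c["cx"])/c["fx"],(v-c["cy"])/c["fy"],1]); o=-c["R"].T@c["t"]; print("bottle",o+d*(.09-o[2])/d[2])
np.save("q.npy",q)
E
python3 run.py
```

```text
[ 0.5303  0.0084 -0.0539  1.0564  2.4735]
[[-0.4, -0.1], [-0.1, -0.3], [0.4, -1.6], [-0.8, 0.1], [0.9, 0.5], [-0.9, 0.5], [0.6, 0.7], [-0.3, 1.2], [0.9, -0.8], [-0.3, -0.8], [-0.4, 1.3], [-0.5, -1.1], [-0.4, -1.5], [0.8, 0.2], [0.5, -0.6], [0.2, 0.4], [-0.9, -0.1], [0.2, -0.4]]
hinge [0.6092 0.0041 0.102 ]
front [0.5499 0.0073 0.2477]
pin [0.547  0.0075 0.2488]
end [0.5757 0.0059 0.3192]
staple [0.4384 0.0133 0.066 ]
pin0 [0.4509 0.0127 0.12  ]
bottle [0.55235292 0.15378772 0.09      ]
```

Request:
{"fn": "carry_out", "kwargs": {
  "deltas": [
    {"hand": 0, "dp": [0, 0, -0.4], "spin": 0},
    {"hand": 0, "dp": [0.3, -0.24, -0.4], "spin": 0},
    {"hand": 0, "dp": [0.5, -0.4, -0.4], "spin": 0},
    {"hand": 0, "dp": [0.7, -0.56, -0.4], "spin": 0},
    {"hand": 0, "dp": [0.7, -0.56, -0.4], "spin": 0},
    {"hand": 0, "dp": [0.7, -0.56, -0.4], "spin": 0}
  ],
  "force": 30
}}

```text
time: 0.7
ee_pos: [0.2863, -0.4273, 0.3231]
eef_rot: [0.993, 0.12, 0.0, 0.0]
ft_force: [0.1, -0.9, -0.1]
width: 0.0466
grip_force: 0.0
```

Request:
{"fn": "carry_out", "kwargs": {
  "deltas": [
    {"hand": 0, "dp": [0.7, -0.56, 0], "spin": -0.407},
    {"hand": 0, "dp": [0.7, -0.56, 0], "spin": -0.407},
    {"hand": 0, "dp": [0.7, -0.56, 0], "spin": -0.407},
    {"hand": 0, "dp": [0.7, -0.56, 0], "spin": -0.407},
    {"hand": 0, "dp": [0.7, -0.56, 0], "spin": -0.407},
    {"hand": 0, "dp": [0.7, -0.56, 0], "spin": -0.407},
    {"hand": 0, "dp": [0.7, -0.56, 0], "spin": -0.407},
    {"hand": 0, "dp": [0.7, -0.56, 0], "spin": -0.407},
    {"hand": 0, "dp": [0.7, -0.56, 0], "spin": -0.407},
    {"hand": 0, "dp": [0.7, -0.56, 0], "spin": -0.407}
  ]
}}

```text
time: 1.7
ee_pos: [0.421, -0.2532, 0.3223]
eef_rot: [0.726, 0.688, -0.0, -0.0]
ft_force: [0.6, -0.3, -0.1]
width: 0.0005
grip_force: 0.0
```

```bash
cat > plan.py <<'E'
from fit import *
from scipy.spatial.transform import Rotation as Ro
q=np.load("q.npy")
def plan(pts): # case coords mm -> dp shares
    s=read_state(); R=Ro.from_quat(s["eef_rot"]); yaw=np.degrees(np.arctan2(*R.as_matrix()[[1,0],0]))
    print("t",s["time"],"ee",s["ee_pos"].round(4),"F",s["ft_force"].round(1),"w",round(s["width"],4),"yaw",yaw.round(1),"need spin",round(-(np.degrees(q[2])+90-yaw)/180,3))
    for p in pts: print(p,(R.inv().apply(world(q,p)-s["ee_pos"])/.25).round(3))
E
python3 - <<'E'
from plan import *
e=lambda L,dx=8,dz=0:(lambda p:(round(p[0]+dx),-80,round(p[2]+dz)))(lidpt(156,0,20,L))
plan([e(q[3],8,30)]+[e(L,8,-2) for L in np.linspace(q[3],0,12)])
print(get_calibration("wrist")["mount"].round(3), read_state()["joint_positions"])
E
```

```text
t 1.7 ee [ 0.421  -0.2532  0.3223] F [ 0.6 -0.3 -0.1] w 0.0005 yaw 86.9 need spin -0.0
(28, -80, 278) [0.748 0.492 0.177]
(28, -80, 246) [0.748 0.492 0.305]
(14, -80, 239) [0.748 0.436 0.333]
(1, -80, 232) [0.748 0.384 0.361]
(-11, -80, 223) [0.748 0.336 0.397]
(-23, -80, 213) [0.748 0.288 0.437]
(-33, -80, 202) [0.748 0.248 0.481]
(-42, -80, 190) [0.748 0.212 0.529]
(-50, -80, 177) [0.748 0.18  0.581]
(-57, -80, 164) [0.748 0.152 0.633]
(-62, -80, 149) [0.748 0.132 0.693]
(-66, -80, 135) [0.748 0.116 0.749]
(-69, -80, 120) [0.748 0.104 0.809]
[[-0.001 -0.956 -0.294  0.08 ]
 [ 1.    -0.    -0.001  0.001]
 [ 0.001 -0.294  0.956 -0.163]
 [ 0.     0.     0.     1.   ]] [ 0.88508072  0.0234654  -0.44109586  1.61554423  0.00998338  1.50536629
  0.38928862]
```

Request:
{"fn": "carry_out", "kwargs": {
  "deltas": [
    {"hand": 0, "dp": [0.748, 0.492, 0.12], "spin": 0},
    {"hand": 0, "dp": [0.748, 0.492, 0.12], "spin": 0},
    {"hand": 0, "dp": [0.748, 0.492, 0.12], "spin": 0},
    {"hand": 0, "dp": [0.748, 0.492, 0.15], "spin": 0},
    {"hand": 0, "dp": [0.748, 0.492, 0.18], "spin": 0},
    {"hand": 0, "dp": [0.748, 0.492, 0.24], "spin": 0},
    {"hand": 0, "dp": [0.748, 0.492, 0.28], "spin": 0},
    {"hand": 0, "dp": [0.748, 0.48, 0.31], "spin": 0},
    {"hand": 0, "dp": [0.748, 0.436, 0.335], "spin": 0},
    {"hand": 0, "dp": [0.748, 0.384, 0.362], "spin": 0},
    {"hand": 0, "dp": [0.748, 0.336, 0.398], "spin": 0},
    {"hand": 0, "dp": [0.748, 0.288, 0.438], "spin": 0}
  ]
}}

```text
time: 2.9
ee_pos: [0.5031, -0.0721, 0.2135]
eef_rot: [0.728, 0.686, 0.001, 0.001]
ft_force: [2.7, 0.1, 0.8]
width: 0.0005
grip_force: 0.8
```

```bash
python3 - <<'E'
from plan import *
e=lambda L,dx=8,dz=0:(lambda p:(round(p[0]+dx),-80,round(p[2]+dz)))(lidpt(156,0,20,L))
plan([e(L,8,-2) for L in np.linspace(q[3],0,12)[4:]])
import cv2
im=camera("top")[140:280,265:395]; im2=camera("scene")[110:290,230:400]
a=cv2.resize(im,None,fx=3,fy=3); b=cv2.resize(im2,None,fx=2.4,fy=2.4)
h=max(a.shape[0],b.shape[0]); o=np.zeros((h,a.shape[1]+b.shape[1],3),np.uint8); o[:a.shape[0],:a.shape[1]]=a; o[:b.shape[0],a.shape[1]:]=b
cv2.imwrite("pics/m1.png",o[:,:,::-1]); print(o.shape)
E
```

```text
t 2.9 ee [ 0.5031 -0.0721  0.2135] F [2.7 0.1 0.8] w 0.0005 yaw 86.6 need spin -0.002
(-23, -80, 213) [ 0.007 -0.001  0.002]
(-33, -80, 202) [ 0.007 -0.041  0.046]
(-42, -80, 190) [ 0.007 -0.077  0.094]
(-50, -80, 177) [ 0.007 -0.109  0.146]
(-57, -80, 164) [ 0.007 -0.137  0.198]
(-62, -80, 149) [ 0.007 -0.158  0.258]
(-66, -80, 135) [ 0.006 -0.174  0.313]
(-69, -80, 120) [ 0.006 -0.186  0.373]
(432, 798, 3)
```

View pics/m1.png

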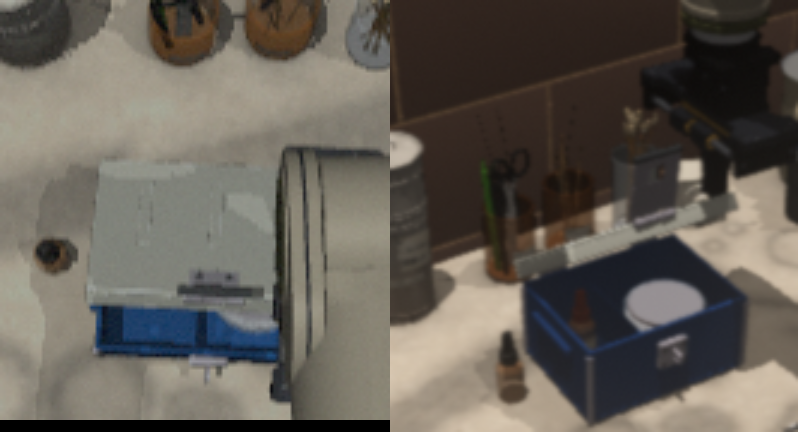

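The lid is following the fingertip down, near 0.65 rad. The strap stands upright at about (215,290) in the left half, and the bottle hasn't moved.

Request:
{"fn": "carry_out", "kwargs": {
  "deltas": [
    {"hand": 0, "dp": [0, -0.04, 0.046], "spin": 0},
    {"hand": 0, "dp": [0, -0.077, 0.094], "spin": 0},
    {"hand": 0, "dp": [0, -0.109, 0.146], "spin": 0},
    {"hand": 0, "dp": [0, -0.137, 0.198], "spin": 0},
    {"hand": 0, "dp": [0, -0.158, 0.258], "spin": 0},
    {"hand": 0, "dp": [0, -0.17, 0.3], "spin": 0},
    {"hand": 0, "dp": [0, -0.174, 0.335], "spin": 0},
    {"hand": 0, "dp": [0, -0.174, 0.36], "spin": 0},
    {"hand": 0, "dp": [0, -0.174, 0.375], "spin": 0},
    {"hand": 0, "dp": [0, -0.174, 0.385], "spin": 0},
    {"hand": 0, "dp": [0, -0.174, 0.39], "spin": 0},
    {"hand": 0, "dp": [0, -0.174, 0.39], "spin": 0}
  ]
}}

```text
time: 4.2
ee_pos: [0.4602, -0.0686, 0.1214]
eef_rot: [0.727, 0.687, -0.002, 0.001]
ft_force: [-37.9, 2.0, 81.8]
width: 0.0002
grip_force: 40.6
```

```bash
python3 - <<'E'
from plan import *
plan([(-69,-80,122),(-69,-80,240)])
E
```

```text
t 4.2 ee [ 0.4602 -0.0686  0.1214] F [-37.9   2.   81.8] w 0.0002 yaw 86.8 need spin -0.001
(-69, -80, 122) [ 0.003 -0.012 -0.002]
(-69, -80, 240) [ 0.001 -0.013 -0.474]
```

Request:
{"fn": "carry_out", "kwargs": {
  "deltas": [
    {"hand": 0, "dp": [0, 0, -0.06], "spin": 0},
    {"hand": 0, "dp": [0, 0, -0.25], "spin": 0},
    {"hand": 0, "dp": [0, 0.1, -0.4], "spin": 0},
    {"hand": 0, "dp": [0, 0.1, -0.4], "spin": 0}
  ]
}}

```text
time: 4.6
ee_pos: [0.4895, -0.0698, 0.2208]
eef_rot: [0.726, 0.687, 0.003, 0.004]
ft_force: [0.6, 0.7, -1.1]
width: 0.0002
grip_force: 0.0
```

```bash
python3 - <<'E'
from plan import *
import cv2
im=camera("top")[140:280,265:395]; im2=camera("scene")[150:300,250:400]
a=cv2.resize(im,None,fx=3,fy=3); b=cv2.resize(im2,None,fx=2.7,fy=2.7,interpolation=2)
for H in (2.2,2.47,2.8):
    u=proj("scene",world(q,strap(76,0,H)));print(H,"scene",((u-[250,150])*2.7+[390,0]).round(),"top",((proj("top",world(q,strap(76,0,H)))-[265,140])*3).round())
print("lidfront corners",[((proj("scene",world(q,lidpt(156,y,20,0)))-[250,150])*2.7+[390,0]).round() for y in(103,-103)])
h=max(a.shape[0],b.shape[0]); o=np.zeros((h,a.shape[1]+b.shape[1],3),np.uint8); o[:a.shape[0],:a.shape[1]]=a; o[:b.shape[0],a.shape[1]:]=b
cv2.imwrite("pics/m2.png",o[:,:,::-1])
P=lambda d,H,s:(round(-79.5-d*np.sin(H)+s),0,round(120-d*np.cos(H)))
plan([(-60,0,185),(-75,0,165)]+[P(58,H,15) for H in (2.47,2.2,1.9,1.6)]+[P(58,1.6,0)]+[P(50,H,-15) for H in (1.4,1.2,1.0,.8)]+[P(40,.5,-15),(-112,0,86),(-101,0,86)])
E
```

```text
2.2 scene [695. 236.] top [205. 430.]
2.47 scene [687. 214.] top [207. 413.]
2.8 scene [674. 191.] top [208. 386.]
lidfront corners [array([558., 272.]), array([744., 206.])]
t 4.7 ee [ 0.4858 -0.0695  0.216 ] F [-1.2 -0.6 -0.3] w 0.0006 yaw 86.8 need spin -0.0
(-60, 0, 185) [ 0.32  -0.079  0.124]
(-75, 0, 165) [ 0.32  -0.14   0.204]
(-101, 0, 165) [ 0.32  -0.244  0.204]
(-111, 0, 154) [ 0.32  -0.284  0.248]
(-119, 0, 139) [ 0.32  -0.316  0.308]
(-122, 0, 122) [ 0.32  -0.328  0.376]
(-137, 0, 122) [ 0.32  -0.388  0.375]
(-144, 0, 112) [ 0.32  -0.416  0.415]
(-141, 0, 102) [ 0.32  -0.404  0.455]
(-137, 0, 93) [ 0.32  -0.388  0.491]
(-130, 0, 85) [ 0.32  -0.36   0.524]
(-114, 0, 85) [ 0.32  -0.296  0.524]
(-112, 0, 86) [ 0.32  -0.288  0.52 ]
(-101, 0, 86) [ 0.32  -0.244  0.52 ]
```

View pics/m2.png

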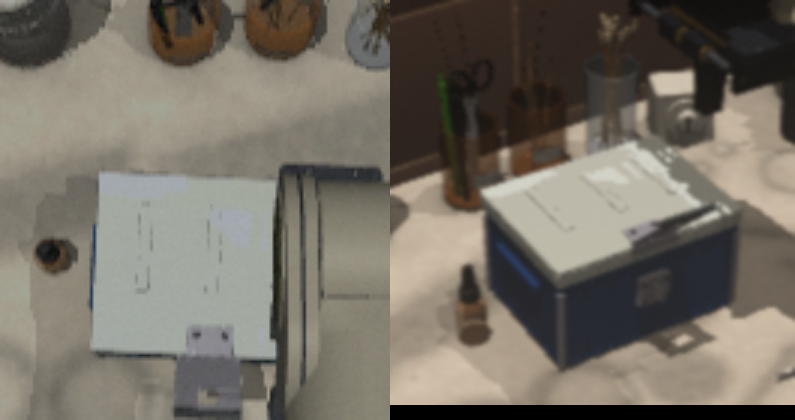

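The lid is shut. The strap leans forward, with its end at (207,412) in the left half, which matches H≈2.47. I'll fold it over and down now.

Request:
{"fn": "carry_out", "kwargs": {
  "deltas": [
    {"hand": 0, "dp": [0.2, -0.02, 0.05], "spin": 0},
    {"hand": 0, "dp": [0.32, -0.04, 0.1], "spin": 0},
    {"hand": 0, "dp": [0.32, -0.08, 0.15], "spin": 0},
    {"hand": 0, "dp": [0.32, -0.14, 0.2], "spin": 0},
    {"hand": 0, "dp": [0.32, -0.19, 0.204], "spin": 0},
    {"hand": 0, "dp": [0.32, -0.244, 0.204], "spin": 0},
    {"hand": 0, "dp": [0.32, -0.284, 0.248], "spin": 0},
    {"hand": 0, "dp": [0.32, -0.316, 0.308], "spin": 0},
    {"hand": 0, "dp": [0.32, -0.33, 0.35], "spin": 0},
    {"hand": 0, "dp": [0.32, -0.347, 0.38], "spin": 0},
    {"hand": 0, "dp": [0.32, -0.347, 0.416], "spin": 0},
    {"hand": 0, "dp": [0.32, -0.347, 0.448], "spin": 0},
    {"hand": 0, "dp": [0.32, -0.347, 0.48], "spin": 0},
    {"hand": 0, "dp": [0.32, -0.34, 0.512], "spin": 0},
    {"hand": 0, "dp": [0.32, -0.34, 0.512], "spin": 0}
  ]
}}

```text
time: 6.2
ee_pos: [0.4041, 0.0151, 0.0864]
eef_rot: [0.726, 0.687, -0.0, -0.001]
ft_force: [0.7, 0.3, 0.1]
width: 0.0002
grip_force: 0.0
```

```bash
python3 - <<'E'
from plan import *
import cv2
plan([(-125,0,87),(-112,0,87),(-101,0,87),(-101,0,97)])
im2=camera("scene")[170:290,270:400]
cv2.imwrite("pics/m3.png",cv2.resize(im2,None,fx=4,fy=4,interpolation=2)[:,:,::-1])
E
```

```text
t 6.2 ee [0.4041 0.0151 0.0864] F [0.7 0.3 0.1] w 0.0002 yaw 86.8 need spin -0.0
(-125, 0, 87) [ 0.     0.006 -0.002]
(-112, 0, 87) [ 0.     0.058 -0.002]
(-101, 0, 87) [ 0.     0.102 -0.003]
(-101, 0, 97) [ 0.     0.102 -0.043]
```

View pics/m3.png

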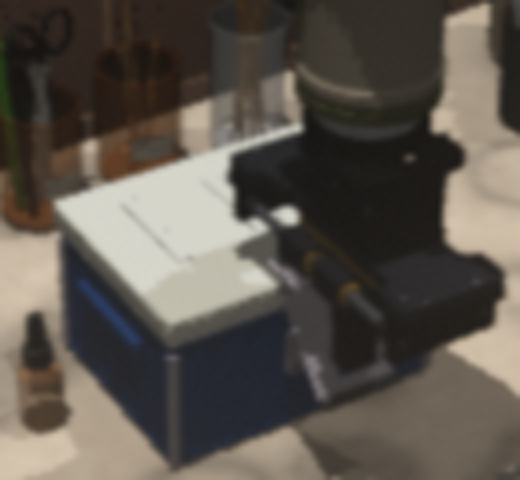

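The strap hangs partly down, with its end at about (330,390) and the fingertip in front of it. Pressing it home.

Request:
{"fn": "carry_out", "kwargs": {
  "deltas": [
    {"hand": 0, "dp": [0, 0.03, 0], "spin": 0},
    {"hand": 0, "dp": [0, 0.06, 0], "spin": 0},
    {"hand": 0, "dp": [0, 0.08, 0], "spin": 0},
    {"hand": 0, "dp": [0, 0.09, 0], "spin": 0},
    {"hand": 0, "dp": [0, 0.1, 0], "spin": 0},
    {"hand": 0, "dp": [0, 0.1, 0], "spin": 0}
  ]
}}

```text
time: 6.85
ee_pos: [0.4297, 0.0137, 0.0875]
eef_rot: [0.726, 0.687, 0.0, 0.0]
ft_force: [-1.2, -0.3, 0.9]
width: 0.0004
grip_force: 0.2
```

Request:
{"fn": "carry_out", "kwargs": {
  "deltas": [
    {"hand": 0, "dp": [0, 0.004, 0], "spin": 0},
    {"hand": 0, "dp": [0, 0.008, 0], "spin": 0},
    {"hand": 0, "dp": [0, 0.008, 0], "spin": 0}
  ]
}}

```text
time: 7.15
ee_pos: [0.4314, 0.0136, 0.0875]
eef_rot: [0.726, 0.687, -0.0, 0.0]
ft_force: [-1.3, -0.7, -1.5]
width: 0.0004
grip_force: 0.8
```

Request:
{"fn": "carry_out", "kwargs": {
  "deltas": [
    {"hand": 0, "dp": [0, 0.004, 0], "spin": 0},
    {"hand": 0, "dp": [0, 0.008, 0], "spin": 0},
    {"hand": 0, "dp": [0, 0.008, 0], "spin": 0}
  ]
}}

```text
time: 7.45
ee_pos: [0.4336, 0.0134, 0.0875]
eef_rot: [0.726, 0.687, 0.0, 0.0]
ft_force: [-1.5, -0.1, -1.3]
width: 0.0006
grip_force: 0.8
```

Request:
{"fn": "carry_out", "kwargs": {
  "deltas": [
    {"hand": 0, "dp": [0, 0.004, 0], "spin": 0},
    {"hand": 0, "dp": [0, 0.008, 0], "spin": 0},
    {"hand": 0, "dp": [0, 0.008, 0], "spin": 0}
  ]
}}

```text
time: 7.75
ee_pos: [0.4345, 0.0133, 0.0872]
eef_rot: [0.726, 0.687, -0.001, -0.001]
ft_force: [-7.3, 1.0, 1.9]
width: 0.0003
grip_force: 3.7
```

Request:
{"fn": "carry_out", "kwargs": {
  "deltas": [
    {"hand": 0, "dp": [0, 0.004, 0], "spin": 0},
    {"hand": 0, "dp": [0, 0.006, 0], "spin": 0},
    {"hand": 0, "dp": [0, 0.006, 0], "spin": 0}
  ]
}}

```text
time: 8.05
ee_pos: [0.4348, 0.0133, 0.0869]
eef_rot: [0.726, 0.687, -0.002, -0.002]
ft_force: [-12.0, 0.6, 3.8]
width: 0.0004
grip_force: 6.3
```

Request:
{"fn": "carry_out", "kwargs": {
  "deltas": [
    {"hand": 0, "dp": [0, -0.04, 0], "spin": 0},
    {"hand": 0, "dp": [0, -0.12, 0], "spin": 0},
    {"hand": 0, "dp": [0, -0.12, -0.2], "spin": 0},
    {"hand": 0, "dp": [0, -0.12, -0.4], "spin": 0},
    {"hand": 0, "dp": [-0.2, -0.1, -0.6], "spin": 0},
    {"hand": 0, "dp": [-0.4, 0, -0.8], "spin": 0},
    {"hand": 0, "dp": [-0.6, 0, -0.8], "spin": 0},
    {"hand": 0, "dp": [-0.8, 0, -0.8], "spin": 0},
    {"hand": 0, "dp": [-1, 0, -0.8], "spin": 0},
    {"hand": 0, "dp": [-1, 0, -0.8], "spin": 0}
  ]
}}

```text
time: 9.05
ee_pos: [0.4228, -0.24, 0.2884]
eef_rot: [0.727, 0.686, 0.0, 0.001]
ft_force: [0.0, -0.1, 0.0]
width: 0.0004
grip_force: 0.0
```

```bash
python3 - <<'E'
from plan import *
import cv2
im2=camera("scene")[180:290,260:390]; im=camera("top")[180:280,265:395]
a=cv2.resize(im2,None,fx=5,fy=5,interpolation=2);b=cv2.resize(im,None,fx=5,fy=5,interpolation=2)
cv2.imwrite("pics/m4.png",cv2.resize(np.vstack([a,b]),None,fx=.57,fy=.57)[:,:,::-1])
cv2.imwrite("pics/m4a.png",a[:,:,::-1])
E
```

```text
(no output)
```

View pics/m4a.png

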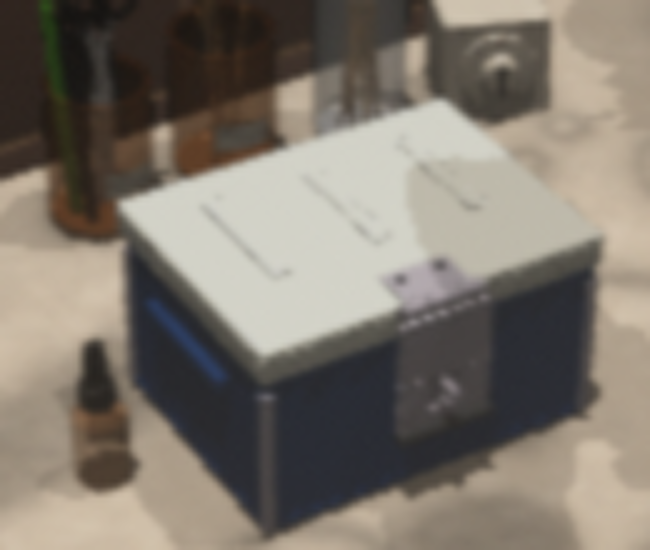

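View pics/m4.png

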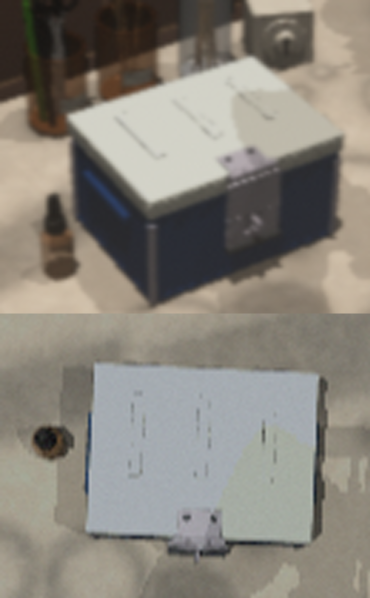

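The lid is shut. The strap hangs flat on the front with the staple through its slot at (440,395), and the bottle is where it was. I'm handing the job in.

```bash
python3 -c "
from bench import *
print(close_job())"
```

```text
the job is handed in; nothing more can be done
None
```

The lid is closed and the hasp strap is pressed home over the staple; the dropper bottle looks unmoved, the arm's path kept clear of the bench plates (no close-up check of them), and I handed the job in at about 9 s with no verdict shown.

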